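# Hold the reader's barrel with its key and nip up the knurled lock ring

### The job

The barrel of the bench reader is set on its mark but not yet locked. Take the loose holding key by its upright black grip, fit it fully down over the barrel's square head with its fork over the post, so that the barrel cannot turn, and let go. Then, with closed fingertips, push the lock ring's lever clockwise (seen from above) until its washer has bedded down and it stands firm, and keep it pressed there for about a second with roughly 15 N, never more than 22 N; the barrel must stay on its mark, the key stays fitted, and the things standing around are left alone.

Things in the scene. Friction and masses are not known exactly. Their poses are not given: they have to be found in the camera images.
- tester: Bench reader, fixed: a low white box with a grey top, 160 (x) x 130 (y) x 40 mm high. Origin at the centre of its underside, x from the barrel towards the post, z up. The upright barrel's axis is at x = -25, y = 0 mm; a stepped post stands at x = +45, y = 0. Barrel and post end below 85 mm over the worktop.
- post_collar (a point): Centre of the top of the post's aluminium collar (18 mm diameter, 64 mm above the worktop, 70 mm from the barrel's axis). On the collar stands a steel pin, 8 mm in diameter, 14 mm high, its last 4 mm tapered. Fixed to the reader.
- barrel_shoulder (a point): On the barrel's axis, at its shoulder 64 mm above the worktop. Below, the aluminium barrel is round, 40 mm in diameter; above stands a square head, 26 x 26 mm, 18 mm high, whose last 6 mm taper to 19 x 19 mm. Its sides are parallel to the reader's x and y when the barrel is on its mark. The point's axes turn with the barrel.
- barrel (a joint): Turn of the barrel in the reader, rad, clockwise from above positive; 0 = on its mark (every start); up to 0.17 either way counts as on the mark. It turns more easily (0.06 N m) than the ring turns on it (0.16 N m), so without the key the ring drags it along. The fitted key lets it give about 0.11 rad under a 15 N push.
- lock_ring (a joint): Turn of the knurled lock ring down to its washer, rad, clockwise from above positive (tightening); starts at 0.5 to 1.1; 1.6 = touching the washer. From there ring and washer bed down together by a further 0.02 to 0.25 rad, different each time and not shown by this reading, and only then it is firm. The ring is dark, 60 mm in diameter, 43 to 57 mm above the worktop, round the barrel.
- lever_end (a point): Point in the ring's one radial lever, mid-width and mid-height, 56 mm from the barrel's axis, 51 mm above the worktop: push beside it, square to the lever, along its arc. The lever is 10 mm wide, 14 mm high, and ends 68 mm from the axis. Turning takes 2 to 3 N, bedding down 6 to 7 N; once firm the force rises by 2 N or more per mm.
- holding_key: Loose steel key lying flat on the worktop, 8 mm thick, 108 mm long, 0.13 kg. Origin on its underside at the centre of its square hole; x along the key to its fork, z up. Fitted, its underside lies on the barrel's shoulder and the post's collar, and its x lies along the reader's x.
- key_hole (a point): Centre of the key's square hole (27.2 x 27.2 mm, right through the 48 x 48 mm hub), on the underside: the key's origin.
- key_fork (a point): Point in the slot of the key's forked end, on the underside, 70 mm from the hole's centre; it comes to lie on post_collar when the key is fitted. The slot is 10 mm wide, from x = 60 to 84 mm, open at the end; the fork is 26 mm wide.
- key_grip (a point): Centre of the key's upright black grip block (x = 24 to 54 mm, 14 mm thick along y, from 8 to 34 mm above the underside, on the 22 mm wide tail), 39 mm from the hole's centre, 22 mm above the underside: hold it here across its 14 mm.
- dropper_bottle: Bystander: brown dropper bottle with black top, 33 mm across, 78 mm high, standing; origin under its centre.
- sample_cup: Bystander: lidded sample cup, 52 mm across, 50 mm high; origin under its centre.
- carton: Bystander: small pale blue carton, 34 x 62 x 18 mm, lying flat; origin under its centre.
Mind the look-alikes: they are no part of the job. Several things have the shape of the holding_key; the one meant has the colours described above.

How it is judged:
By the outcome, as a careful person would: the job done as asked, in the order asked, and still so for the second after the job is handed in, with the robot touching nothing.
It also fails if it takes over 70 s, if anything falls off the work surface, if the arm or the gripper's body presses on something with over 40 N, if the wrist force passes 120 N, or if a joint passes its speed limit or range.

### The arm

A 6-joint arm with a two-finger parallel gripper is mounted at the origin on a cart in front of the work surface, level with it; the furniture and walls round the work are solid. World frame = base frame: x ahead of the robot, y to its left, z up, the work surface at z = 0. Lengths are in m, angles in rad, forces in N, time in s.
With the tool pointing down it reaches from about 0.375 to 0.9 m from the base axis. Payload 3.1 kg.
Tool frame: the origin (TCP) lies on the centre line of the jaws, within the pads' length; the fingertips stand 8 mm ahead of it and the grasp point (between the pads) lies 11 mm behind it; z points along the fingers, y is the line along which they close (so a half turn about z gives the same grasp; the last joint's range is limited). The gripper opens to 87 mm and grips with 3 to 60 N. Pads are 19 mm wide; open, the fingers measure 117 mm over their backs; the gripper's body (75 mm by 190 mm) begins 51 mm behind the grasp point.
Start: joints at [-1.312, 0.527, 1.433, -0, 1.181, -0.178], TCP at [0.265, -0.566, 0.231] pointing down, gripper open.
Joint ranges: [-3.08, 3.08], [-0.75, 2.2], [0.22, 2.44], [-1.43, 4.57], [0, 2.65], [-2.85, 2.85]. Speed limits (rad/s): [2.79, 2.79, 3.14, 3.14, 3.14, 3.14].

### API

Orientations are given as a unit quaternion [x, y, z, w].
In Python, from rig import robot gives the robot as it stands. The module is installed in compiled form; this text tells all that it offers.
- The arm moves only by the tool send_rows, never from a script. Its argument "increments" is one flat list of numbers, 7 for each row, row after row: the turn, a rotation vector about the world's x, y, z in rad, then the shift along the world's x, y, z in cm, then the opening, from 0 (shut) to 1 (fully open). A call has 1 to 20 rows; each row shifts and turns the commanded pose from where the row before left it; what a row does not reach is not made up. A row lasts 1/12 s, in which the tool goes at most 41.7 mm and 7.16 degrees, less where a joint would pass 70% of its speed; a pose out of reach is approached as far as the arm can. A call is refused whole if a number of a shift passes 4.17 or a number of a turn 0.125, either way. A call with a gripper value outside its range is refused whole. The fingers move at their own pace and stop on an object; "newtons" is the grip in N (left out, the last holds). Time passes only in rows, so rows that do not move let the fingers close. It gives the time, the measured TCP pose, the force, the opening and the grip force at its end, in the units of the state.
- robot.get_obs(): the state, without advancing time (a new reading comes with each control period).
- robot.camera(name): name is "scene" or "top" or "wrist"; returns a dict with "image" (420x560x3 uint8, red, green, blue), "range_z" (420x560 float32, m along the optical axis (not along the pixel's ray), 0 where there is no reading), "fx", "fy", "cx", "cy" (pixels), "R" (3x3) and "t" (3): a world point X has camera coordinates R X + t. Camera axes: x right, y down, z forward; pixel columns grow to the right and rows downward; lengths in m; the calibration is good to about 2 mm. A picture is of the moment at which its call begins.
- robot.hand_in(): hands the job in; it is judged then, once.
The state is a dict: "time": time; "q": joint angles; "joint_velocities": joint speeds; "joint_torque": joint torques, N m; "position": TCP position; "tool_rot": TCP orientation; "ft_force": force on the tool from outside, world axes, zero at the start; "moment": the same for the moment, N m; "grip_width": finger opening in m; "grip_force": force on a finger pad.
Only numpy, scipy, OpenCV 4.12 (cv2) and the standard library are available. Lean on these libraries where they do the work, as an engineer would, in place of code of your own. Each camera call takes 0.05 s, during which the arm holds its last target. There are 200 camera calls.

## Working session

There is one attempt and no reset: what is moved stays moved. The work goes in short steps, Python scripts to look and compute and a tool call to move; the robot and the scene stay as the last step left them, time stands still between calls to the robot, and variables do not carry over. Pictures are saved under pics/ and viewed, at most 10 in all, crops included, and the job is handed in when it is done.

Besides the shell and the picture viewer there is one more tool, called after "Request:" as name(argument=value, ...) on one line, values as JSON. send_rows: Moves the arm, as the interface text tells. Its arguments: {"type":"object","properties":{"increments":{"type":"array"},"newtons":{"type":"number"}},"required":["increments"]}

```bash
mkdir -p pics; cat > h.py <<'E'
import numpy as np, cv2
from rig import robot
def cam(n):
    c=robot.camera(n); c['n']=n; return c
def pts(c):
    z=c['range_z'];v,u=np.indices(z.shape)
    P=np.stack([(u-c['cx'])/c['fx']*z,(v-c['cy'])/c['fy']*z,z],-1)
    W=(P-c['t'])@c['R']; W[z==0]=np.nan
    return W
def ray(c,u,v,h):
    d=np.array([(u-c['cx'])/c['fx'],(v-c['cy'])/c['fy'],1])@c['R']; o=-np.asarray(c['R']).T@c['t']
    return o+d*(h-o[2])/d[2]
def save(c,f,crop=None,s=1):
    im=c['image'][:,:,::-1]
    if crop: a,b,w,h=crop; im=im[b:b+h,a:a+w]
    cv2.imwrite('pics/'+f,cv2.resize(im,None,fx=s,fy=s,interpolation=cv2.INTER_CUBIC))
E
python3 - <<'E'
from h import *
for n in('scene','top'):
    c=cam(n);save(c,n+'0.png');np.savez(n+'0.npz',**c)
    print(n,-np.asarray(c['R']).T@c['t'],c['fx'])
o=robot.get_obs();print(o)
E
```

```text
scene [0.08635043 0.79283052 0.50861752] 463.7064399646709
top [ 0.51588783 -0.02032606  1.1226443 ] 412.63559582417435
{'time': 0.1, 'q': array([-1.31149059e+00,  5.28343375e-01,  1.43380589e+00, -1.22154971e-05,
        1.18142372e+00, -1.78511217e-01]), 'joint_velocities': array([-0.0004482 , -0.00175604, -0.00281402,  0.00159883, -0.00212592,
        0.00040339]), 'joint_torque': array([-6.60322553e-05, -4.40982771e+01, -1.77152181e+01,  6.33910904e-02,
        5.33353246e-02, -5.02042269e-05]), 'position': array([ 0.2648204 , -0.56538587,  0.22967773]), 'tool_rot': array([ 9.76134088e-01,  2.17166440e-01, -4.56326956e-05, -9.89128105e-04]), 'ft_force': array([0.39040032, 0.02003308, 0.22877419]), 'moment': array([0.02819018, 0.0179988 , 0.00425275]), 'grip_force': 0.0, 'grip_width': 0.08696248144764324}
```

View pics/top0.png

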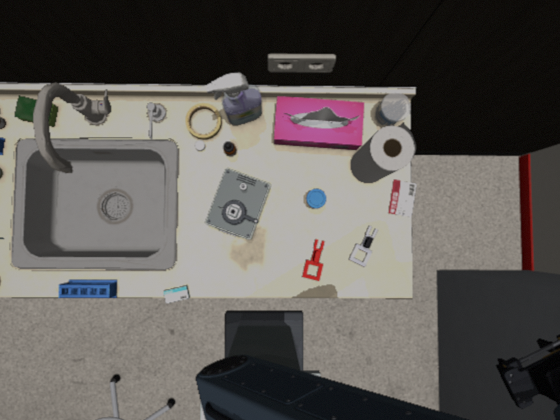

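View pics/scene0.png

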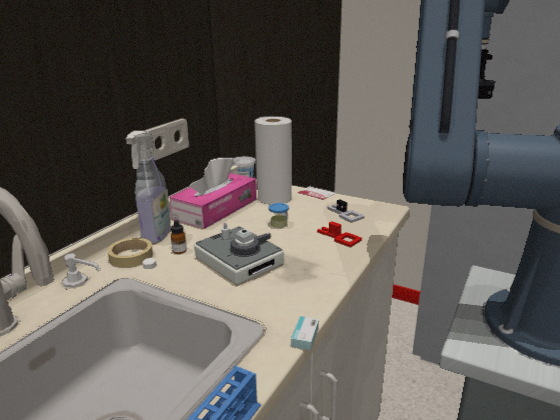

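The top view shows two key-shaped things: a red one at (314,260) and a grey one with a black grip at (364,245). The grey one fits the description, steel with a black grip. The reader is at (238,203), with the barrel at about (234,211), the post at about (243,187) and the lever pointing to about (257,220). I'll confirm with enlarged crops.

```bash
python3 - <<'E'
from h import *
c=dict(np.load('top0.npz'))
im=c['image'][:,:,::-1]
a=cv2.resize(im[155:255,190:290],None,fx=4,fy=4,interpolation=cv2.INTER_CUBIC)
b=cv2.resize(im[190:290,300:400],None,fx=4,fy=4,interpolation=cv2.INTER_CUBIC)
cv2.imwrite('pics/crop0.png',np.hstack([a,b]))
W=pts(c);hsv=cv2.cvtColor(im,cv2.COLOR_BGR2HSV)
# key: height mask near
roi=np.zeros(im.shape[:2],bool);roi[220:272,345:385]=1
z=W[...,2]
g=roi&(z>0.02)
print('grip top',g.sum(),np.nanmean(W[g],0),np.nanmax(z[roi]))
k=roi&(hsv[...,1]<40)&(hsv[...,2]<250)
blk=roi&(hsv[...,2]<70);v,u=np.nonzero(blk);print('black px',blk.sum(),u.mean(),v.mean(),cv2.minAreaRect(np.stack([u,v],1).astype(np.float32)))
roi=np.zeros(im.shape[:2],bool);roi[160:245,200:275]=1
for lo,hi in((.036,.045),(.047,.06),(.06,.068),(.07,.09)):
    m=roi&(z>lo)&(z<hi); print(lo,m.sum(),np.nanmean(W[m],0), cv2.minAreaRect(W[m][:,:2].astype(np.float32)*1000))
E
```

```text
grip top 71 [ 0.50037205 -0.28179616  0.03336282] 0.03990682357147709
black px 68 367.30882352941177 241.9558823529412 ((367.2586669921875, 241.8965606689453), (6.434016227722168, 10.373208999633789), 23.198591232299805)
0.036 2143 [0.60443324 0.06278155 0.04041992] ((600.691650390625, 63.790008544921875), (126.53999328613281, 156.1682586669922), 69.92115020751953)
0.047 247 [0.57393627 0.06286167 0.05687634] ((594.70263671875, 50.778690338134766), (95.61578369140625, 101.33251190185547), 79.88755798339844)
0.06 152 [0.58865237 0.06187927 0.06327112] ((592.232421875, 65.59376525878906), (104.26696014404297, 76.25912475585938), 15.94661808013916)
0.07 113 [0.58097872 0.0704994  0.08061661] ((605.2186279296875, 62.14925003051758), (25.808536529541016, 85.71102905273438), 70.07301330566406)
```

View pics/crop0.png

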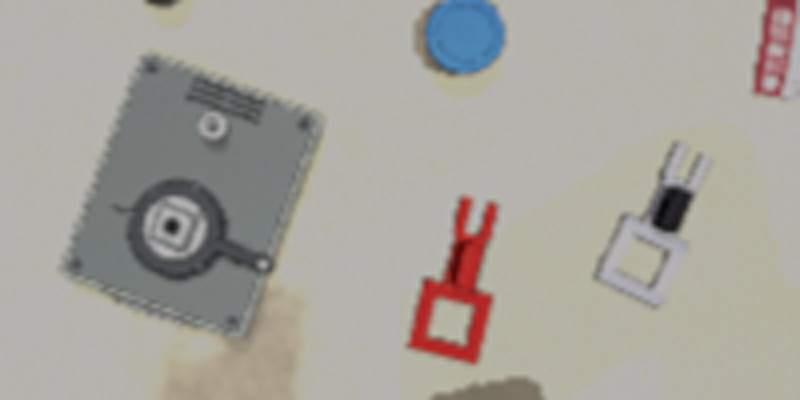

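The crop confirms it: the grey steel key with the black grip is at top-image px (368,242), and the red look-alike is at (314,260). The barrel is at (233,211), the post at (243,187) and the lever tip at (256,221). I'll move above the key to take a wrist view.

Request:
send_rows(increments=[0, 0, -0.087, 2.3, 2.8, 0, 1, 0, 0, -0.087, 2.3, 2.8, 0, 1, 0, 0, -0.087, 2.3, 2.8, 0, 1, 0, 0, -0.087, 2.3, 2.8, 0, 1, 0, 0, -0.087, 2.3, 2.8, 0, 1, 0, 0, -0.087, 2.3, 2.8, 0, 1, 0, 0, -0.087, 2.3, 2.8, 0, 1, 0, 0, -0.087, 2.3, 2.8, 0, 1, 0, 0, -0.087, 2.3, 2.8, 0, 1, 0, 0, -0.087, 2.0, 2.8, 0, 1, 0, 0, 0, 0, 0, 0, 0.5, 0, 0, 0, 0, 0, 0, 0.5])

```text
time: 1.1
position: [0.4926, -0.2842, 0.2301]
tool_rot: [0.977, -0.212, -0.001, -0.0]
ft_force: [0.1, -1.8, 0.0]
grip_width: 0.0801
grip_force: 0.0
```

```bash
python3 - <<'E'
from h import *
c=cam('wrist');save(c,'w1.png');np.savez('w1.npz',**c)
o=robot.get_obs();print(o['position'],o['tool_rot'],o['q'],-np.asarray(c['R']).T@c['t'],c['R'])
E
```

```text
[ 0.49197957 -0.2854911   0.23024223] [ 9.77041518e-01 -2.13048490e-01 -4.41956926e-04  1.32097064e-04] [-7.21852367e-01  4.52432582e-01  1.57570659e+00 -7.35646174e-04
  1.11409793e+00  1.27865668e+00] [ 0.55237243 -0.31078069  0.38313363] [[-4.14034791e-01 -9.10260730e-01  7.71769431e-04]
 [-8.83109963e-01  4.01890429e-01  2.42076179e-01]
 [-2.20662606e-01  9.95464027e-02 -9.70256939e-01]]
```

View pics/w1.png

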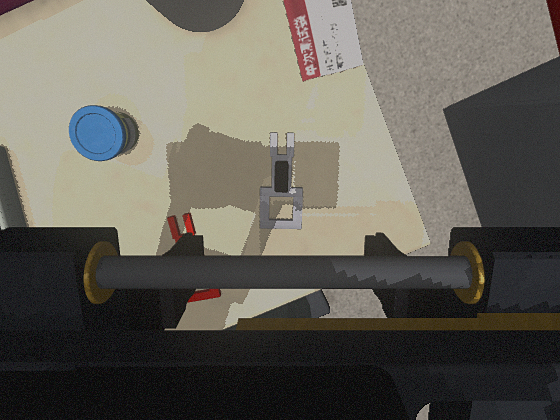

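The wrist view shows the steel key with its black grip at (281,177), hole at (282,208) and fork at (282,143), nearly aligned with the tool. The red key lies behind at (195,250). Next I measure it.

```bash
python3 - <<'E'
from h import *
c=dict(np.load('w1.npz'));W=pts(c);im=c['image'];g=cv2.cvtColor(im,cv2.COLOR_RGB2GRAY)
r=np.zeros(g.shape,bool);r[125:235,250:315]=1
z=W[...,2]
gm=r&(z>.024)&(z<.045);P=W[gm];print('gripTop',gm.sum(),P.mean(0),cv2.minAreaRect((P[:,:2]*1000).astype(np.float32)))
km=r&(z>.004)&(z<.024);P=W[km];print('steel',km.sum(),P.mean(0),cv2.minAreaRect((P[:,:2]*1000).astype(np.float32)))
allm=gm|km;P=W[allm];R=cv2.minAreaRect((P[:,:2]*1000).astype(np.float32));print('all',R)
print('table z',np.nanmedian(z[100:125,200:260]))
a=-0.43
for a in (-.48,-.45,-.42,-.39):
    x=P[:,:2]@[np.cos(a),np.sin(a)];y=P[:,:2]@[-np.sin(a),np.cos(a)]
    print(a,np.percentile(x,[.5,99.5])*1000,np.percentile(y,[.5,99.5])*1000, np.std(y[P[:,2]>.02])*1000)
# grip top: colour mask rays to z=.034
bm=r&(g<50)&gm;v,u=np.nonzero(bm);q=np.array([ray(c,a,b,.034) for a,b in zip(u,v)]);print('black',len(q),q.mean(0),cv2.minAreaRect((q[:,:2]*1000).astype(np.float32)))
E
```

```text
gripTop 381 [ 0.500305   -0.28446547  0.03256722] ((499.96466064453125, -284.17022705078125), (14.629195213317871, 29.32062530517578), 64.78578186035156)
steel 1798 [ 0.48356767 -0.27653381  0.00697823] ((491.3108215332031, -280.5001525878906), (47.15852737426758, 107.85071563720703), 64.65662384033203)
all ((491.3108215332031, -280.5001525878906), (47.15852737426758, 107.85071563720703), 64.65662384033203)
table z -0.0012076041008615332
-0.48 [511.50313698 618.47707212] [-46.37694401   0.86472879] 4.034337996417366
-0.45 [510.83523514 617.41032585] [-62.3993259  -15.51248899] 4.03060084025351
-0.42 [509.54663695 615.94502261] [-78.74957252 -31.37870848] 4.040569067030503
-0.39 [507.39339544 614.1491549 ] [-95.02851511 -47.06116726] 4.06410620841598
black 197 [ 0.4990919  -0.28387714  0.034     ] ((500.356201171875, -284.4801330566406), (12.35867977142334, 28.87615203857422), 65.5357666015625)
```

Key grip is at (0.500,-0.284), yaw -25.3°, with sizes matching the given ones (14.6x29.3 and 47x108 mm). Before taking it, a wrist view of the reader.

Request:
send_rows(increments=[0, 0, 0, 0.6, 3.55, 0.5, 0.5, 0, 0, 0, 0.6, 3.55, 0.5, 0.5, 0, 0, 0, 0.6, 3.55, 0.5, 0.5, 0, 0, 0, 0.6, 3.55, 0.5, 0.5, 0, 0, 0, 0.6, 3.55, 0.5, 0.5, 0, 0, 0, 0.6, 3.55, 0.5, 0.5, 0, 0, 0, 0.6, 3.55, 0.5, 0.5, 0, 0, 0, 0.6, 3.55, 0.5, 0.5, 0, 0, 0, 0.6, 3.55, 0.5, 0.5, 0, 0, 0, 0.6, 3.55, 0.5, 0.5, 0, 0, 0, 0, 0, 0, 0.5, 0, 0, 0, 0, 0, 0, 0.5, 0, 0, 0, 0, 0, 0, 0.5])

```text
time: 2.23
position: [0.5519, 0.0675, 0.2802]
tool_rot: [0.977, -0.215, -0.0, 0.001]
ft_force: [-0.5, -0.6, 0.1]
grip_width: 0.0435
grip_force: 0.0
```

```bash
python3 - <<'E'
from h import *
c=cam('wrist');save(c,'w2.png');np.savez('w2.npz',**c)
o=robot.get_obs();print(o['position'],o['tool_rot'],o['q'])
W=pts(c);z=W[...,2]
r=(W[...,0]>.48)&(W[...,0]<.72)&(W[...,1]>-.06)&(W[...,1]<.2);r[230:]=0
for lo,hi in((.036,.045),(.050,.060),(.062,.068),(.078,.086),(.074,.082)):
    m=r&(z>lo)&(z<hi);n,l,s,ce=cv2.connectedComponentsWithStats(m.astype(np.uint8))
    for i in range(1,n):
        if s[i,4]>15:
            P=W[l==i];print(lo,hi,s[i],P.mean(0),cv2.minAreaRect((P[:,:2]*1000).astype(np.float32)))
E
```

```text
[0.55177428 0.0671     0.28017147] [ 9.76539776e-01 -2.15336275e-01 -3.98266110e-04  4.42749219e-04] [-7.96167764e-02  3.78390792e-01  1.54690260e+00 -8.18682060e-04
  1.21720970e+00  1.92553580e+00]
0.036 0.045 [  207    61   120   146 12009] [0.60877889 0.06073995 0.0388655 ] ((600.5111694335938, 63.66242218017578), (122.92121887207031, 153.0959930419922), 70.13142395019531)
0.05 0.06 [ 243  133   90   56 1593] [0.57396379 0.06204313 0.05583366] ((576.8648681640625, 55.260475158691406), (60.1825065612793, 92.98299407958984), 0.7940657734870911)
0.062 0.068 [256  85  17  18 156] [0.64217427 0.04797694 0.06295152] ((642.175537109375, 47.858734130859375), (16.415283203125, 16.63880157470703), 65.20716857910156)
0.062 0.068 [252 144  37  32 304] [0.58140568 0.06862412 0.06309688] ((578.9658813476562, 71.1145248413086), (38.83571243286133, 32.63634490966797), 67.1638412475586)
0.062 0.068 [262 175  21   6  59] [0.56058151 0.07757217 0.06304904] ((559.9232177734375, 77.37902069091797), (21.714427947998047, 4.767893314361572), 70.55977630615234)
0.078 0.086 [258 152  24  24 466] [0.576601   0.07171607 0.08056252] ((576.33544921875, 71.86202239990234), (23.613853454589844, 23.1292781829834), 69.91686248779297)
0.074 0.082 [260  89   7   8  35] [0.64226106 0.04803372 0.07577055] ((642.3179931640625, 48.0028076171875), (5.261950492858887, 6.825675010681152), 36.91448211669922)
0.074 0.082 [257 150  27  27 598] [0.57692766 0.07145036 0.07932205] ((576.3927612304688, 71.83587646484375), (25.942859649658203, 26.073396682739258), 70.25685119628906)
```

View pics/w2.png

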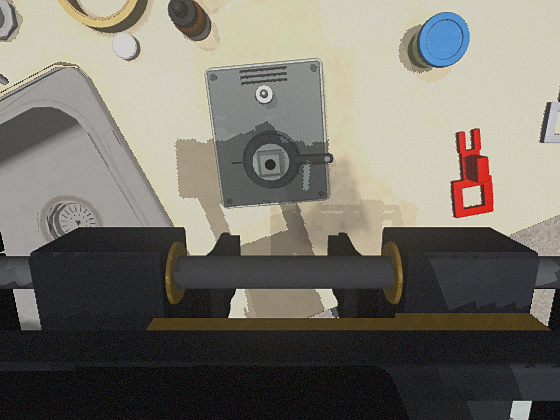

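The reader view shows the square head at (270,163), the post at (264,94) and the lever pointing right to (328,157). The barrel axis is at (0.5763,0.0719) and the post at (0.6422,0.0480). They are 70.1 mm apart, as they must be, so the reader's yaw is -19.9°. Now to the key.

Request:
send_rows(increments=[0, 0, -0.008, -0.52, -3.51, -1.8, 0.5, 0, 0, 0, -0.52, -3.51, -1.8, 0.5, 0, 0, 0, -0.52, -3.51, -1.8, 0.5, 0, 0, 0, -0.52, -3.51, -1.8, 0.5, 0, 0, 0, -0.52, -3.51, -1.8, 0.5, 0, 0, 0, -0.52, -3.51, -1.8, 0.5, 0, 0, 0, -0.52, -3.51, -1.8, 0.5, 0, 0, 0, -0.52, -3.51, -1.8, 0.5, 0, 0, 0, -0.52, -3.51, -1.8, 0.5, 0, 0, 0, -0.5, -3.55, -1.8, 0.5, 0, 0, 0, 0, 0, -2, 0.5, 0, 0, 0, 0, 0, -1.5, 0.5, 0, 0, 0, 0, 0, -1.0, 0.5, 0, 0, 0, 0, 0, -0.5, 0.5, 0, 0, 0, 0, 0, 0, 0.5, 0, 0, 0, 0, 0, 0, 0.5])

```text
time: 3.62
position: [0.5001, -0.2826, 0.0508]
tool_rot: [0.976, -0.218, 0.0, 0.0]
ft_force: [0.4, 0.2, -0.6]
grip_width: 0.0434
grip_force: 0.0
```

```bash
python3 - <<'E'
from h import *
o=robot.get_obs();print(o['position'],o['tool_rot'],np.degrees(2*np.arctan2(o['tool_rot'][1],o['tool_rot'][0])))
c=dict(np.load('w2.npz'));W=pts(c);z=W[...,2]
B=np.array([.5763,.0719]);d=W[...,:2]-B;rr=np.hypot(d[...,0],d[...,1])
m=(rr>.036)&(rr<.067)&(z>.050)&(z<.0605);P=d[m];print(m.sum(),np.degrees(np.arctan2(P[:,1].mean(),P[:,0].mean())),rr[m].max(),np.nanmean(z[m]))
E
```

```text
[ 0.50014321 -0.28263989  0.050834  ] [ 9.75866665e-01 -2.18367186e-01  1.19931092e-04  9.53174890e-05] -25.226296465505037
270 -109.22543948342974 0.06699196265779953 0.056208446669787866
```

Request:
send_rows(increments=[0, 0, 0, 0, -0.17, -0.8, 0.5, 0, 0, 0, 0, 0, -1.2, 0.4, 0, 0, 0, 0, 0, -0.8, 0.35, 0, 0, 0, 0, 0, -0.3, 0.3, 0, 0, 0, 0, 0, 0, 0.25, 0, 0, 0, 0, 0, 0, 0.1, 0, 0, 0, 0, 0, 0, 0, 0, 0, 0, 0, 0, 0, 0, 0, 0, 0, 0, 0, 0, 0, 0, 0, 0, 0, 0, 0, 0], newtons=35)

```text
time: 4.45
position: [0.5003, -0.2842, 0.0197]
tool_rot: [0.976, -0.218, 0.0, 0.0]
ft_force: [0.5, 0.4, -1.4]
grip_width: 0.0136
grip_force: 35.0
```

Request:
send_rows(increments=[0, 0, 0, 0, 0, 2, 0, 0, 0, 0, 0, 0, 3.5, 0, 0, 0, 0, 0, 0, 3.5, 0, 0, 0, 0.0094, 1.13, 3.43, 0.3, 0, 0, 0, 0.0094, 1.13, 3.43, 0.2, 0, 0, 0, 0.0094, 1.13, 3.43, 0.2, 0, 0, 0, 0.0094, 1.13, 3.43, 0.2, 0, 0, 0, 0.0094, 1.13, 3.43, 0.2, 0, 0, 0, 0.0094, 1.13, 3.43, 0.2, 0, 0, 0, 0.0094, 1.13, 3.43, 0.2, 0, 0, 0, 0.0094, 1.13, 3.43, 0.2, 0, 0, 0, 0.0094, 1.13, 3.43, 0.2, 0, 0, 0, 0.0094, 1.1, 3.4, 0.1, 0, 0, 0, 0, 0, 0, 0, 0, 0, 0, 0, 0, 0, 0, 0, 0, 0, 0, 0, 0, 0, 0, 0])

```text
validation failed for argument at $.in...
```

```bash
python3 - <<'E'
from h import *
c=cam('wrist');save(c,'w3.png');np.savez('w3.npz',**c)
o=robot.get_obs();p=o['position'];print(p,np.degrees(2*np.arctan2(o['tool_rot'][1],o['tool_rot'][0])),o['tool_rot'],o['ft_force'],o['grip_width'])
W=pts(c);z=W[...,2]
d=W[...,:2]-p[:2];rr=np.hypot(d[...,0],d[...,1])
u=p[2]-.0197
print('under',u)
m=(rr<.08)&(z>u-.0)&(z<u+.015);n,l,s,ce=cv2.connectedComponentsWithStats(m.astype(np.uint8))
for i in range(1,n):
    if s[i,4]>30:
        P=W[l==i];print(s[i],P.mean(0),cv2.minAreaRect((P[:,:2]*1000).astype(np.float32)))
m=(rr<.09)&(z>.060)&(z<.086);n,l,s,ce=cv2.connectedComponentsWithStats(m.astype(np.uint8))
for i in range(1,n):
    if s[i,4]>15:
        P=W[l==i];print(s[i],P.mean(0),cv2.minAreaRect((P[:,:2]*1000).astype(np.float32)))
E
```

```text
[ 0.50024297 -0.28415912  0.01970837] -25.22585245815572 [ 9.75867513e-01 -2.18363406e-01  1.33967004e-04  4.28493047e-05] [ 0.25210301  0.77528802 -1.18430161] 0.01403886835231101
under 8.372860122521364e-06
[ 257  162   54   77 2628] [ 0.52419192 -0.2948367   0.00698455] ((524.395751953125, -295.007080078125), (26.282665252685547, 35.82292175292969), 64.51319122314453)
[  0 232   5  20  55] [ 0.56249957 -0.22572668  0.08161172] ((562.9780883789062, -226.15003967285156), (2.0790462493896484, 5.60699462890625), 55.15402603149414)
[  0 253   6   3  17] [ 0.55974727 -0.22400377  0.0814845 ] ((559.88134765625, -223.8400421142578), (1.0373426675796509, 2.159417152404785), 9.499667167663574)
[  0 289  21  41 606] [ 0.54490029 -0.21736516  0.08341938] ((544.6806640625, -217.18089294433594), (2.7093536853790283, 15.271241188049316), 64.4585189819336)
[242 289  14  29 294] [ 0.51244792 -0.27638314  0.07257437] ((511.65667724609375, -275.95465087890625), (2.274547815322876, 23.62281036376953), 69.5696792602539)
[308 289  18  29 314] [ 0.50221259 -0.29733396  0.07163124] ((502.484619140625, -2
[... 191 characters left out ...]
7162094116, 13.989508628845215), 66.95945739746094)
[257 294   8   8  17] [ 0.50697941 -0.2770966   0.060381  ] ((507.05621337890625, -277.227294921875), (1.9440463781356812, 2.81960391998291), 0.26987364888191223)
[259 300   6   7  17] [ 0.50489338 -0.27689725  0.06036857] ((504.54931640625, -276.84869384765625), (1.840728521347046, 2.502464532852173), 64.38823699951172)
[303 301   9   7  20] [ 0.49708492 -0.29154462  0.06030078] ((496.90875244140625, -291.5363464355469), (2.266963481903076, 2.6778132915496826), 10.417937278747559)
[528 401  19  19 258] [ 0.44606969 -0.34531377  0.08351211] ((445.1460266113281, -345.0557556152344), (2.514714241027832, 12.427009582519531), 68.99492645263672)
```

View pics/w3.png

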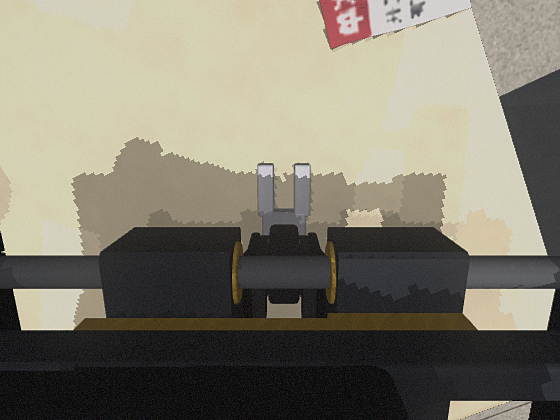

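The arm hadn't moved because the call was refused for its row count. The picture shows the key gripped, fork at (284,190). Resending the rows.

Request:
send_rows(increments=[0, 0, 0, 0, 0, 2, 0, 0, 0, 0, 0, 0, 3.5, 0, 0, 0, 0, 0, 0, 3.5, 0, 0, 0, 0.0094, 1.13, 3.43, 0.3, 0, 0, 0, 0.0094, 1.13, 3.43, 0.2, 0, 0, 0, 0.0094, 1.13, 3.43, 0.2, 0, 0, 0, 0.0094, 1.13, 3.43, 0.2, 0, 0, 0, 0.0094, 1.13, 3.43, 0.2, 0, 0, 0, 0.0094, 1.13, 3.43, 0.2, 0, 0, 0, 0.0094, 1.13, 3.43, 0.2, 0, 0, 0, 0.0094, 1.13, 3.43, 0.2, 0, 0, 0, 0.0094, 1.13, 3.43, 0.2, 0, 0, 0, 0.0094, 1.1, 3.4, 0.1, 0, 0, 0, 0, 0, 0, 0, 0, 0, 0, 0, 0, 0, 0, 0, 0, 0, 0, 0, 0, 0, 0])

```text
time: 5.83
position: [0.6123, 0.0585, 0.1293]
tool_rot: [0.985, -0.172, -0.0, 0.0]
ft_force: [-0.1, -0.1, -1.0]
grip_width: 0.0134
grip_force: 35.0
```

```bash
python3 - <<'E'
from h import *
c=cam('wrist');save(c,'w4.png',(170,100,230,190),3);np.savez('w4.npz',**c)
o=robot.get_obs();p=o['position'];print(p,np.degrees(2*np.arctan2(o['tool_rot'][1],o['tool_rot'][0])),o['tool_rot'],o['ft_force'],o['grip_width'])
W=pts(c);z=W[...,2]
d=W[...,:2]-p[:2];rr=np.hypot(d[...,0],d[...,1])
u=p[2]-.0197
print('under',u)
for lo,hi in((u,u+.015),(.06,.068),(.068,.086)):
  m=(rr<.08)&(z>lo)&(z<hi);m[250:]=0;n,l,s,ce=cv2.connectedComponentsWithStats(m.astype(np.uint8))
  for i in range(1,n):
    if s[i,4]>15:
        P=W[l==i];print(lo,s[i],P.mean(0),cv2.minAreaRect((P[:,:2]*1000).astype(np.float32)))
E
```

```text
[0.61219254 0.05779553 0.12926483] -19.86690104659481 [ 9.85008583e-01 -1.72504164e-01 -5.72467919e-04  2.76224640e-04] [-0.05828075  0.52845083 -1.28589116] 0.013507584559295233
under 0.10956483491167679
0.10956483491167679 [ 257  163   54   77 2606] [0.63709065 0.05009756 0.1165342 ] ((637.2340087890625, 50.146751403808594), (26.110733032226562, 35.786903381347656), 69.85874938964844)
0.10956483491167679 [251 232   9   4  26] [0.62735544 0.06823452 0.12216954] ((627.3909301757812, 68.2791748046875), (3.9396474361419678, 0.5622681975364685), 70.6373519897461)
0.10956483491167679 [308 232   9   4  24] [0.61814171 0.04221209 0.12241507] ((618.1964111328125, 42.220638275146484), (3.842531204223633, 0.6920438408851624), 70.7304458618164)
0.06 [274 159  20  28 357] [0.64301502 0.04788725 0.0628239 ] ((642.2056274414062, 48.1961784362793), (12.25561809539795, 17.652240753173828), 70.51936340332031)
0.068 [277 168  13  14 138] [0.64280636 0.04806966 0.07451954] ((642.439208984375, 48.12580871582031), (7.495851039886475, 7.471582889556885), 29.304792404174805)
```

View pics/w4.png

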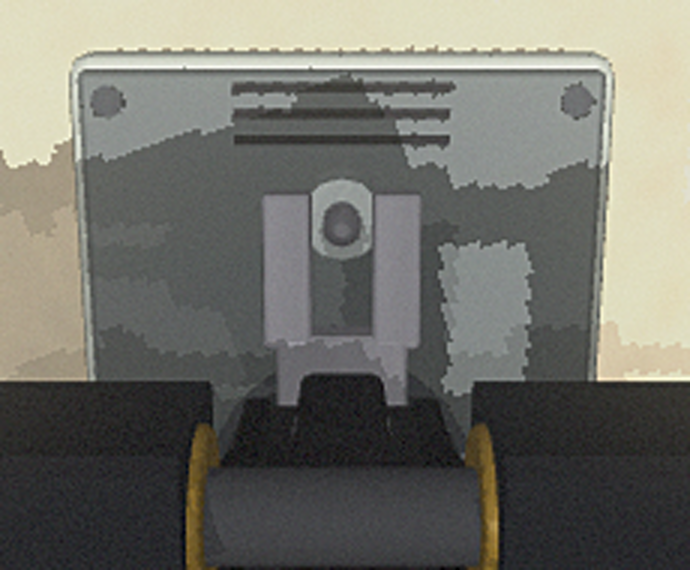

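The pin at crop (342,222) sits centred between the tines (310 to 373), and the yaw matches within 0.3°. I shift 1 mm along the key's x and start down.

Request:
send_rows(increments=[0, 0, 0.003, 0.1, -0.03, -1.2, 0, 0, 0, 0, 0, 0, -1.0, 0, 0, 0, 0, 0, 0, -0.6, 0, 0, 0, 0, 0, 0, -0.3, 0, 0, 0, 0, 0, 0, 0, 0])

```text
time: 6.3
position: [0.6129, 0.0577, 0.0969]
tool_rot: [0.985, -0.171, -0.002, 0.0]
ft_force: [-0.5, -0.3, -1.0]
grip_width: 0.0137
grip_force: 35.0
```

Request:
send_rows(increments=[0, 0, 0, 0, 0, -0.2, 0, 0, 0, 0, 0, 0, -0.2, 0, 0, 0, 0, 0, 0, -0.2, 0, 0, 0, 0, 0, 0, 0, 0])

```text
time: 6.63
position: [0.6138, 0.0583, 0.0924]
tool_rot: [0.985, -0.171, -0.0, -0.0]
ft_force: [0.3, -0.1, -0.9]
grip_width: 0.0138
grip_force: 35.0
```

Request:
send_rows(increments=[0, 0, 0, 0, 0, -0.3, 0, 0, 0, 0, 0, 0, -0.3, 0, 0, 0, 0, 0, 0, -0.2, 0, 0, 0, 0, 0, 0, 0, 0, 0, 0, 0, 0, 0, 0, 0])

```text
time: 7.05
position: [0.6137, 0.0583, 0.0843]
tool_rot: [0.985, -0.171, -0.0, 0.0]
ft_force: [0.7, -0.5, -1.8]
grip_width: 0.0138
grip_force: 35.0
```

Request:
send_rows(increments=[0, 0, 0, 0, 0, -0.1, 0, 0, 0, 0, 0, 0, -0.05, 0, 0, 0, 0, 0, 0, 0, 0])

```text
time: 7.3
position: [0.6141, 0.0583, 0.0837]
tool_rot: [0.985, -0.171, 0.0, -0.0]
ft_force: [-1.2, -0.4, 2.9]
grip_width: 0.0139
grip_force: 35.0
```

It is seated at the expected height (0.0837). Release, rise and look.

Request:
send_rows(increments=[0, 0, 0, 0, 0, 0, 0.45, 0, 0, 0, 0, 0, 0, 0.45, 0, 0, 0, 0, 0, 0, 0.45, 0, 0, 0, 0, 0, 0, 0.45, 0, 0, 0, 0, 0, 2, 0.45, 0, 0, 0, 0, 0, 3.5, 0.45, 0, 0, 0, -1.0, 0.4, 3.5, 0.3, 0, 0, 0, -1.9, 0.7, 3.5, 0.2, 0, 0, 0, -1.9, 0.7, 3.5, 0, 0, 0, 0, -1.9, 0.7, 2.5, 0, 0, 0, 0, 0, 0, 0, 0, 0, 0, 0, 0, 0, 0, 0, 0, 0, 0, 0, 0, 0, 0])

```text
time: 8.38
position: [0.5469, 0.0832, 0.2675]
tool_rot: [0.985, -0.171, -0.0, 0.0]
ft_force: [-0.2, 0.2, 0.1]
grip_width: 0.0034
grip_force: 0.0
```

```bash
python3 - <<'E'
from h import *
c=cam('wrist');save(c,'w5.png',(180,50,220,190),3);np.savez('w5.npz',**c)
o=robot.get_obs();p=o['position'];print(p,o['q'],o['ft_force'],o['grip_width'])
W=pts(c);z=W[...,2]
B=np.array([.5763,.0719]);d=W[...,:2]-B;rr=np.hypot(d[...,0],d[...,1])
for nm,lo,hi,mx in(('ring',.050,.0605,.08),('key',.066,.0765,.11),('head',.0775,.086,.03),('grip',.088,.102,.08)):
  m=(rr<mx)&(z>lo)&(z<hi);m[235:]=0
  if m.sum()>15:
    P=W[m];print(nm,m.sum(),P.mean(0),cv2.minAreaRect((P[:,:2]*1000).astype(np.float32)))
m=(rr>.036)&(rr<.067)&(z>.050)&(z<.0605);m[235:]=0;P=d[m];print(m.sum(),np.degrees(np.arctan2(P[:,1].mean(),P[:,0].mean())))
E
```

```text
[0.54676314 0.08300571 0.26675928] [-5.13319192e-02  3.89123430e-01  1.57032392e+00 -1.79842619e-04
  1.18396183e+00  1.86299097e+00] [ 0.83351881 -0.02237875 -0.72400897] 0.001957860559321132
ring 617 [0.56531834 0.04716584 0.05596746] ((586.2645263671875, 63.519683837890625), (107.66014099121094, 80.14702606201172), 20.567920684814453)
key 2501 [0.59698123 0.06480396 0.07098234] ((605.0878295898438, 61.66266632080078), (47.83749008178711, 107.62993621826172), 70.16683197021484)
head 538 [0.57688068 0.07181814 0.08045726] ((576.4812622070312, 72.4128646850586), (23.805038452148438, 23.572866439819336), 70.15322875976562)
grip 529 [0.61347791 0.05892468 0.09660048] ((613.203125, 58.83226776123047), (13.949784278869629, 29.061111450195312), 70.37287139892578)
288 -111.18809895256688
```

View pics/w5.png

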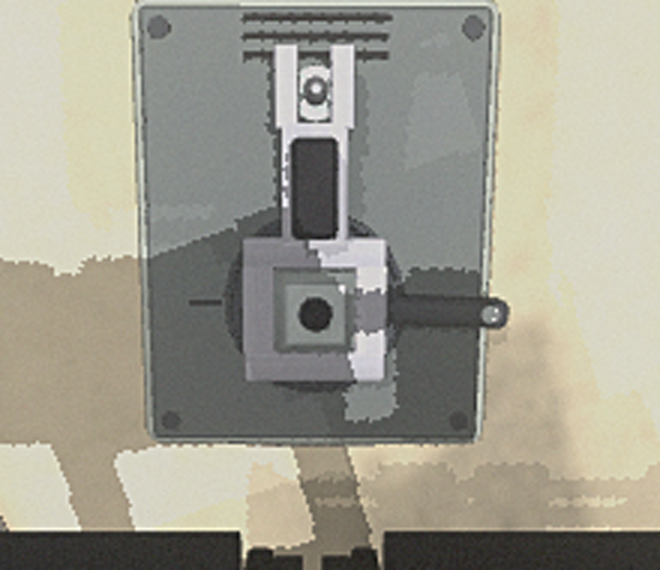

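The key is fitted: its top reads 71 mm, the head shows through the hole, the pin stands in the fork and the yaw is unchanged. The lever is at (400–505, 310) in the crop, world angle about -110.5°. I turn the tool half round, so the last joint keeps its range during the push, and go beside the lever on its counter-clockwise side.

Request:
send_rows(increments=[0, 0, 0.124, 0.16, -0.36, 0, 0, 0, 0, 0.124, 0.16, -0.36, 0, 0, 0, 0, 0.124, 0.16, -0.36, 0, 0, 0, 0, 0.124, 0.16, -0.36, 0, 0, 0, 0, 0.124, 0.16, -0.36, 0, 0, 0, 0, 0.124, 0.16, -0.36, 0, 0, 0, 0, 0.124, 0.16, -0.36, 0, 0, 0, 0, 0.124, 0.16, -0.36, 0, 0, 0, 0, 0.124, 0.16, -0.36, 0, 0, 0, 0, 0.124, 0.16, -0.36, 0, 0, 0, 0, 0.124, 0.16, -0.36, 0, 0, 0, 0, 0.124, 0.16, -0.36, 0, 0, 0, 0, 0.124, 0.16, -0.36, 0, 0, 0, 0, 0.124, 0.16, -0.36, 0, 0, 0, 0, 0.124, 0.16, -0.36, 0, 0, 0, 0, 0.124, 0.16, -0.36, 0, 0, 0, 0, 0.124, 0.16, -0.36, 0, 0, 0, 0, 0.124, 0.16, -0.36, 0, 0, 0, 0, 0.124, 0.16, -0.36, 0, 0, 0, 0, 0.124, 0.16, -0.36, 0, 0])

```text
time: 10.1
position: [0.5789, 0.0106, 0.2655]
tool_rot: [0.479, 0.878, -0.001, -0.002]
ft_force: [0.5, 0.2, 1.0]
grip_width: 0.0005
grip_force: 0.0
```

Request:
send_rows(increments=[0, 0, 0.124, 0, 0, -2, 0, 0, 0, 0.124, 0, 0, -2, 0, 0, 0, 0.124, 0, 0, -2, 0, 0, 0, 0.124, 0, 0, -2, 0, 0, 0, 0.124, 0, 0, -2, 0, 0, 0, 0.028, 0, 0, -2, 0, 0, 0, 0, 0, 0, 0, 0, 0, 0, 0, 0, 0, 0, 0])

```text
time: 10.77
position: [0.5778, 0.0111, 0.1454]
tool_rot: [0.178, 0.984, -0.0, -0.003]
ft_force: [0.7, -0.5, 0.3]
grip_width: 0.0006
grip_force: 0.0
```

```bash
python3 - <<'E'
from h import *
o=robot.get_obs();print(o['position'],np.degrees(2*np.arctan2(o['tool_rot'][1],o['tool_rot'][0])),o['q'],o['ft_force'],o['grip_width'])
E
```

```text
[0.57776319 0.01108351 0.14542005] 159.46178477811196 [-1.74082486e-01  5.77302907e-01  1.62778239e+00 -5.31446766e-05
  9.42204796e-01 -1.38638796e+00] [ 0.68687042 -0.54479966  0.33061793] 0.0006218925817902764
```

Request:
send_rows(increments=[0, 0, 0, 0, 0, -2.5, 0, 0, 0, 0, 0, 0, -2.5, 0, 0, 0, 0, 0, 0, -2, 0, 0, 0, 0, 0, 0, -1.5, 0, 0, 0, 0, 0, 0, -0.7, 0, 0, 0, 0, 0, 0, 0, 0, 0, 0, 0, 0, 0, 0, 0])

```text
time: 11.35
position: [0.5797, 0.0111, 0.0566]
tool_rot: [0.178, 0.984, 0.0, 0.001]
ft_force: [-0.0, -0.5, 0.2]
grip_width: 0.0004
grip_force: 0.0
```

Request:
send_rows(increments=[0, 0, 0, -0.28, 0.105, 0, 0, 0, 0, 0, -0.28, 0.105, 0, 0, 0, 0, 0, -0.19, 0.07, 0, 0, 0, 0, 0, -0.19, 0.07, 0, 0, 0, 0, 0, 0, 0, 0, 0])

```text
time: 11.77
position: [0.5698, 0.0148, 0.0568]
tool_rot: [0.177, 0.984, -0.0, 0.001]
ft_force: [0.2, -1.1, 1.1]
grip_width: 0.0005
grip_force: 0.2
```

```bash
cat > arc.py <<'E'
from h import *
import sys
o=robot.get_obs();p=o['position'][:2];B=np.array([.5763,.0719]);r=p-B
a0=np.arctan2(r[1],r[0]);t=np.array([np.sin(a0),-np.cos(a0)])
print('pos',o['position'],'yaw',np.degrees(2*np.arctan2(o['tool_rot'][1],o['tool_rot'][0])),'r',np.hypot(*r)*1e3,'ang',np.degrees(a0),'F',o['ft_force'],'back',-(o['ft_force'][:2]@t))
st=float(sys.argv[1]);R=.0576
a=a0-st*np.arange(0,int(sys.argv[2])+1);Q=B+R*np.stack([np.cos(a),np.sin(a)],1);Q[0]=p
for d in np.diff(Q,axis=0)*100:print(np.round(d,2),end=' ')
E
python3 arc.py 0.05 20
```

```text
pos [0.56979535 0.01476205 0.05679372] yaw 159.5683274439595 r 57.507004917101376 ang -96.49465650163016 F [ 0.20180703 -1.10780167  1.13181771] back 0.32581597005888413
[-0.29  0.03] [-0.28  0.05] [-0.28  0.07] [-0.28  0.08] [-0.27  0.1 ] [-0.27  0.11] [-0.26  0.12] [-0.25  0.14] [-0.25  0.15] [-0.24  0.16] [-0.23  0.17] [-0.22  0.18] [-0.21  0.19] [-0.2  0.2] [-0.19  0.21] [-0.18  0.22] [-0.17  0.23] [-0.16  0.24] [-0.15  0.25] [-0.13  0.26]
```

Request:
send_rows(increments=[0, 0, -0.05, -0.29, 0.03, -0.3, 0, 0, 0, -0.05, -0.28, 0.05, 0, 0, 0, 0, -0.05, -0.28, 0.07, 0, 0])

```text
time: 12.02
position: [0.5634, 0.0156, 0.0538]
tool_rot: [0.252, 0.968, 0.0, 0.003]
ft_force: [2.6, -2.1, -1.1]
grip_width: 0.0004
grip_force: 1.6
```

Request:
send_rows(increments=[0, 0, -0.05, -0.28, 0.08, 0, 0, 0, 0, -0.05, -0.27, 0.1, 0, 0, 0, 0, -0.05, -0.27, 0.11, 0, 0, 0, 0, -0.05, -0.26, 0.12, 0, 0])

```text
time: 12.35
position: [0.5523, 0.0194, 0.0538]
tool_rot: [0.347, 0.938, 0.0, 0.003]
ft_force: [2.7, -2.6, 0.5]
grip_width: 0.0005
grip_force: 1.7
```

```bash
python3 arc.py 0.05 14
```

```text
pos [0.55227096 0.01940845 0.05377843] yaw 139.37721310673692 r 57.73003727115928 ang -114.59687159735323 F [ 2.7353147  -2.64448     0.48593834] back 3.5878240024753336
[-0.25  0.14] [-0.25  0.14] [-0.24  0.15] [-0.24  0.16] [-0.23  0.18] [-0.22  0.19] [-0.21  0.2 ] [-0.2   0.21] [-0.19  0.22] [-0.18  0.23] [-0.17  0.23] [-0.15  0.24] [-0.14  0.25] [-0.13  0.26]
```

Request:
send_rows(increments=[0, 0, -0.05, -0.25, 0.14, 0, 0, 0, 0, -0.05, -0.25, 0.14, 0, 0, 0, 0, -0.05, -0.24, 0.15, 0, 0])

```text
time: 12.6
position: [0.5447, 0.0237, 0.0537]
tool_rot: [0.416, 0.909, 0.0, 0.002]
ft_force: [1.2, -3.0, -0.1]
grip_width: 0.0002
grip_force: 1.8
```

Request:
send_rows(increments=[0, 0, -0.05, -0.24, 0.16, 0, 0, 0, 0, 0, 0, 0, 0, 0])

```text
time: 12.77
position: [0.5418, 0.0258, 0.0537]
tool_rot: [0.438, 0.899, 0.0, 0.002]
ft_force: [2.6, -2.0, 0.5]
grip_width: 0.0009
grip_force: 1.4
```

Request:
send_rows(increments=[0, 0, -0.05, -0.23, 0.18, 0, 0, 0, 0, 0, 0, 0, 0, 0])

```text
time: 12.93
position: [0.5394, 0.0277, 0.0536]
tool_rot: [0.46, 0.888, 0.0, 0.002]
ft_force: [2.3, -1.8, 1.1]
grip_width: 0.0002
grip_force: 1.4
```

Request:
send_rows(increments=[0, 0, -0.03, -0.13, 0.11, 0, 0, 0, 0, 0, 0, 0, 0, 0])

```text
time: 13.1
position: [0.5381, 0.0289, 0.0535]
tool_rot: [0.473, 0.881, 0.0, 0.001]
ft_force: [3.0, -2.9, 0.9]
grip_width: 0.0006
grip_force: 1.5
```

```bash
python3 arc.py 0.05 14
```

```text
pos [0.53811217 0.02887429 0.0535076 ] yaw 123.53471496566415 r 57.5284508858698 ang -131.5909262557549 F [ 2.97649179 -2.90755477  0.86796462] back 4.156185277778402
[-0.22  0.19] [-0.2   0.21] [-0.19  0.22] [-0.18  0.23] [-0.17  0.23] [-0.16  0.24] [-0.14  0.25] [-0.13  0.26] [-0.12  0.26] [-0.1   0.27] [-0.09  0.27] [-0.08  0.28] [-0.06  0.28] [-0.05  0.28]
```

Request:
send_rows(increments=[0, 0, -0.03, -0.13, 0.11, 0, 0, 0, 0, 0, 0, 0, 0, 0])

```text
time: 13.27
position: [0.5368, 0.0301, 0.0535]
tool_rot: [0.486, 0.874, 0.001, 0.001]
ft_force: [3.3, -1.7, 0.7]
grip_width: 0.0006
grip_force: 1.5
```

Request:
send_rows(increments=[0, 0, -0.03, -0.12, 0.12, 0, 0, 0, 0, 0, 0, 0, 0, 0])

```text
time: 13.43
position: [0.5353, 0.0314, 0.0534]
tool_rot: [0.499, 0.866, 0.0, 0.001]
ft_force: [2.7, -1.0, 1.5]
grip_width: -0.0
grip_force: 1.5
```

Request:
send_rows(increments=[0, 0, -0.03, -0.12, 0.13, 0, 0, 0, 0, 0, 0, 0, 0, 0])

```text
time: 13.6
position: [0.5337, 0.0327, 0.0532]
tool_rot: [0.512, 0.859, 0.0, 0.001]
ft_force: [2.8, -2.1, 1.5]
grip_width: 0.0003
grip_force: 1.5
```

Request:
send_rows(increments=[0, 0, -0.03, -0.11, 0.13, 0, 0, 0, 0, 0, 0, 0, 0, 0])

```text
time: 13.77
position: [0.5324, 0.034, 0.0532]
tool_rot: [0.525, 0.851, 0.0, 0.0]
ft_force: [2.7, -1.3, 1.3]
grip_width: 0.0006
grip_force: 1.4
```

Request:
send_rows(increments=[0, 0, -0.03, -0.11, 0.13, 0, 0, 0, 0, 0, 0, 0, 0, 0])

```text
time: 13.93
position: [0.531, 0.0354, 0.0531]
tool_rot: [0.538, 0.843, 0.0, 0.0]
ft_force: [2.1, -2.0, 0.9]
grip_width: 0.0007
grip_force: 1.4
```

Request:
send_rows(increments=[0, 0, -0.03, -0.11, 0.14, 0, 0, 0, 0, 0, 0, 0, 0, 0])

```text
time: 14.1
position: [0.5298, 0.0368, 0.053]
tool_rot: [0.55, 0.835, 0.0, 0.0]
ft_force: [3.6, -1.3, 1.3]
grip_width: 0.0006
grip_force: 1.3
```

```bash
python3 arc.py 0.03 14
```

```text
pos [0.52984037 0.03680753 0.05304567] yaw 113.2347030683895 r 58.22352544899063 ang -142.9350658693749 F [ 3.64897101 -1.29290617  1.33781413] back 3.230985163579431
[-0.05  0.18] [-0.1   0.14] [-0.09  0.15] [-0.09  0.15] [-0.08  0.15] [-0.08  0.15] [-0.08  0.16] [-0.07  0.16] [-0.07  0.16] [-0.06  0.16] [-0.06  0.16] [-0.05  0.16] [-0.05  0.17] [-0.04  0.17]
```

Request:
send_rows(increments=[0, 0, -0.03, -0.08, 0.15, 0, 0, 0, 0, 0, 0, 0, 0, 0])

```text
time: 14.27
position: [0.5287, 0.0383, 0.053]
tool_rot: [0.563, 0.827, -0.0, -0.0]
ft_force: [1.8, -1.6, 1.6]
grip_width: 0.0004
grip_force: 1.3
```

Request:
send_rows(increments=[0, 0, -0.03, -0.09, 0.15, 0, 0, 0, 0, 0, 0, 0, 0, 0])

```text
time: 14.43
position: [0.5277, 0.0398, 0.053]
tool_rot: [0.575, 0.818, -0.0, -0.0]
ft_force: [2.3, -2.6, 1.3]
grip_width: 0.0003
grip_force: 1.3
```

Request:
send_rows(increments=[0, 0, -0.03, -0.08, 0.15, 0, 0, 0, 0, 0, 0, 0, 0, 0])

```text
time: 14.6
position: [0.5268, 0.0413, 0.053]
tool_rot: [0.587, 0.809, -0.0, -0.0]
ft_force: [1.7, -2.7, 2.0]
grip_width: 0.0001
grip_force: 1.3
```

Request:
send_rows(increments=[0, 0, -0.03, -0.08, 0.15, 0, 0, 0, 0, 0, 0, 0, 0, 0])

```text
time: 14.77
position: [0.5259, 0.0428, 0.053]
tool_rot: [0.599, 0.801, -0.0, -0.0]
ft_force: [1.6, -2.6, 1.2]
grip_width: 0.0005
grip_force: 1.4
```

Request:
send_rows(increments=[0, 0, -0.03, -0.08, 0.16, 0, 0, 0, 0, 0, 0, 0, 0, 0])

```text
time: 14.93
position: [0.5251, 0.0444, 0.053]
tool_rot: [0.611, 0.792, -0.0, -0.001]
ft_force: [1.6, -2.1, 1.5]
grip_width: 0.0001
grip_force: 1.4
```

Request:
send_rows(increments=[0, 0, -0.03, -0.07, 0.16, 0, 0, 0, 0, 0, 0, 0, 0, 0])

```text
time: 15.1
position: [0.5243, 0.046, 0.053]
tool_rot: [0.623, 0.782, -0.0, -0.001]
ft_force: [-0.4, -2.0, 2.5]
grip_width: 0.0006
grip_force: 1.4
```

```bash
python3 arc.py 0.03 14
```

```text
pos [0.5242923  0.04603007 0.05295759] yaw 102.93615459701334 r 58.08661132594513 ang -153.55309943755645 F [-0.36275684 -1.95917939  2.48676421] back 1.5925859838965388
[-0.03  0.18] [-0.07  0.16] [-0.07  0.16] [-0.06  0.16] [-0.06  0.16] [-0.05  0.17] [-0.05  0.17] [-0.04  0.17] [-0.04  0.17] [-0.03  0.17] [-0.03  0.17] [-0.02  0.17] [-0.01  0.17] [-0.01  0.17]
```

Request:
send_rows(increments=[0, 0, -0.03, -0.05, 0.17, 0, 0, 0, 0, 0, 0, 0, 0, 0])

```text
time: 15.27
position: [0.5236, 0.0477, 0.0529]
tool_rot: [0.635, 0.773, -0.001, -0.001]
ft_force: [-0.2, -2.5, 2.4]
grip_width: 0.0009
grip_force: 1.4
```

Request:
send_rows(increments=[0, 0, -0.03, -0.06, 0.16, 0, 0, 0, 0, 0, 0, 0, 0, 0])

```text
time: 15.43
position: [0.5229, 0.0493, 0.0529]
tool_rot: [0.646, 0.763, -0.001, -0.001]
ft_force: [-1.0, -3.9, 2.0]
grip_width: 0.0004
grip_force: 1.4
```

Request:
send_rows(increments=[0, 0, -0.03, -0.05, 0.16, 0, 0, 0, 0, 0, 0, 0, 0, 0])

```text
time: 15.6
position: [0.5223, 0.051, 0.0529]
tool_rot: [0.658, 0.753, -0.001, -0.001]
ft_force: [-1.7, -3.2, 1.7]
grip_width: 0.0005
grip_force: 1.5
```

```bash
python3 arc.py 0.03 3
```

```text
pos [0.52233007 0.05096246 0.0528531 ] yaw 97.77759699623478 r 57.88897962633555 ang -158.7963236618067 F [-1.70831504 -3.15283927  1.70270265] back 2.321523039831296
[-0.03  0.17] [-0.06  0.16] [-0.05  0.17]
```

Request:
send_rows(increments=[0, 0, -0.03, -0.04, 0.17, 0, 0, 0, 0, 0, 0, 0, 0, 0])

```text
time: 15.77
position: [0.5218, 0.0527, 0.0528]
tool_rot: [0.669, 0.744, -0.001, -0.001]
ft_force: [-1.2, -2.8, 1.7]
grip_width: 0.0009
grip_force: 1.5
```

Request:
send_rows(increments=[0, 0, -0.03, -0.05, 0.17, 0, 0, 0, 0, 0, 0, 0, 0, 0])

```text
time: 15.93
position: [0.5213, 0.0543, 0.0528]
tool_rot: [0.68, 0.733, -0.001, -0.001]
ft_force: [-2.4, -3.7, 3.1]
grip_width: 0.0004
grip_force: 1.8
```

```bash
python3 arc.py 0.03 3
```

```text
pos [0.52134797 0.05426303 0.05279236] yaw 94.35475969279676 r 57.71297961405008 ang -162.20585976842636 F [-2.43072616 -3.70515276  3.08934499] back 2.7850757882958437
[-0.04  0.17] [-0.05  0.17] [-0.04  0.17]
```

Request:
send_rows(increments=[0, 0, -0.03, -0.04, 0.17, 0, 0, 0, 0, 0, 0, 0, 0, 0])

```text
time: 16.1
position: [0.5209, 0.0555, 0.0528]
tool_rot: [0.691, 0.723, -0.001, -0.001]
ft_force: [-2.0, -6.0, 1.8]
grip_width: 0.0007
grip_force: 2.9
```

```bash
python3 arc.py 0.03 3
```

```text
pos [0.52090214 0.05551359 0.05279384] yaw 92.6582032646167 r 57.77055446249321 ang -163.52204934108596 F [-2.0174931  -5.99307452  1.81250073] back 5.1746782035836
[-0.03  0.17] [-0.04  0.17] [-0.04  0.17]
```

Touch reached. Bedding has begun at about 5 N. Smaller steps now.

Request:
send_rows(increments=[0, 0, -0.02, -0.03, 0.11, 0, 0, 0, 0, 0, 0, 0, 0, 0])

```text
time: 16.27
position: [0.5206, 0.0564, 0.0528]
tool_rot: [0.698, 0.716, -0.001, -0.001]
ft_force: [-1.8, -6.4, 1.3]
grip_width: 0.0007
grip_force: 3.3
```

```bash
python3 arc.py 0.02 3
```

```text
pos [0.52062705 0.05638008 0.05281372] yaw 91.52866763076051 r 57.795715668999364 ang -164.42315519046548 F [-1.75980178 -6.42184149  1.3090385 ] back 5.713414211200391
[-0.01  0.12] [-0.03  0.11] [-0.03  0.11]
```

Request:
send_rows(increments=[0, 0, -0.02, -0.02, 0.11, 0, 0, 0, 0, 0, 0, 0, 0, 0])

```text
time: 16.43
position: [0.5203, 0.0574, 0.0528]
tool_rot: [0.705, 0.709, -0.001, -0.001]
ft_force: [-2.3, -6.1, 2.8]
grip_width: 0.0007
grip_force: 3.4
```

Request:
send_rows(increments=[0, 0, -0.01, -0.01, 0.06, 0, 0, 0, 0, 0, 0, 0, 0, 0])

```text
time: 16.6
position: [0.5202, 0.058, 0.0528]
tool_rot: [0.708, 0.706, -0.001, -0.001]
ft_force: [-2.1, -7.6, 2.5]
grip_width: 0.0007
grip_force: 3.5
```

```bash
python3 arc.py 0.02 3
```

```text
pos [0.52019955 0.05795448 0.05277384] yaw 89.8257309618002 r 57.807766974533585 ang -166.04028356084495 F [-2.05547317 -7.6460867   2.54677331] back 6.924402337875902
[-0.01  0.12] [-0.02  0.11] [-0.02  0.11]
```

Request:
send_rows(increments=[0, 0, -0.02, -0.02, 0.11, 0, 0, 0, 0, 0, 0, 0, 0, 0])

```text
time: 16.77
position: [0.52, 0.0591, 0.0528]
tool_rot: [0.715, 0.699, -0.001, -0.001]
ft_force: [-2.6, -7.1, 1.8]
grip_width: 0.0004
grip_force: 3.5
```

Request:
send_rows(increments=[0, 0, -0.02, -0.02, 0.11, 0, 0, 0, 0, 0, 0, 0, 0, 0])

```text
time: 16.93
position: [0.5197, 0.0603, 0.0528]
tool_rot: [0.722, 0.692, -0.001, -0.001]
ft_force: [-3.0, -7.2, 1.3]
grip_width: 0.0008
grip_force: 3.5
```

```bash
python3 arc.py 0.02 3
```

```text
pos [0.51971626 0.06025171 0.05278349] yaw 87.51580022707877 r 57.77025028549613 ang -168.36763478178335 F [-2.9525067  -7.15161601  1.30831303] back 6.409415048769001
[-0.01  0.12] [-0.02  0.11] [-0.02  0.11]
```

Request:
send_rows(increments=[0, 0, -0.02, -0.02, 0.11, 0, 0, 0, 0, 0, 0, 0, 0, 0])

```text
time: 17.1
position: [0.5195, 0.0614, 0.0528]
tool_rot: [0.729, 0.684, -0.002, -0.001]
ft_force: [-3.0, -6.3, 1.9]
grip_width: 0.0005
grip_force: 3.4
```

Request:
send_rows(increments=[0, 0, -0.02, -0.02, 0.11, 0, 0, 0, 0, 0, 0, 0, 0, 0])

```text
time: 17.27
position: [0.5193, 0.0623, 0.0528]
tool_rot: [0.736, 0.677, -0.002, -0.001]
ft_force: [-3.1, -7.2, 1.9]
grip_width: 0.0005
grip_force: 3.9
```

```bash
python3 arc.py 0.02 3
```

```text
pos [0.51925458 0.06225849 0.0527747 ] yaw 85.23663780212746 r 57.85445673551286 ang -170.40683778350737 F [-3.13497946 -7.23588804  1.85962517] back 6.612253193225341
[0.01 0.12] [-0.02  0.11] [-0.01  0.11]
```

Request:
send_rows(increments=[0, 0, -0.02, -0.01, 0.11, 0, 0, 0, 0, 0, 0, 0, 0, 0])

```text
time: 17.43
position: [0.5191, 0.0629, 0.0528]
tool_rot: [0.742, 0.67, -0.002, -0.0]
ft_force: [-3.0, -9.8, 3.3]
grip_width: 0.0002
grip_force: 4.9
```

```bash
python3 arc.py 0.02 3
```

```text
pos [0.51910589 0.06292719 0.05278819] yaw 84.11156780099638 r 57.89367861163085 ang -171.08391260799618 F [-3.03432266 -9.83414138  3.29313305] back 9.245026500022902
[0.01 0.12] [-0.01  0.11] [-0.01  0.11]
```

Firm: +2.5 N for the last step. Raising the force towards 15 N.

Request:
send_rows(increments=[0, 0, -0.01, -0.01, 0.11, 0, 0, 0, 0, 0, 0, 0, 0, 0, 0, 0, 0, 0, 0, 0, 0])

```text
time: 17.68
position: [0.519, 0.0635, 0.0528]
tool_rot: [0.746, 0.666, -0.002, -0.0]
ft_force: [-3.0, -11.3, 3.0]
grip_width: 0.0003
grip_force: 5.8
```

```bash
python3 arc.py 0.02 1
```

```text
pos [0.51901728 0.0635409  0.052771  ] yaw 83.58532766230908 r 57.88941634476653 ang -171.69760060159857 F [ -3.02916554 -11.28901582   3.00242115] back 10.733299678753877
[0.01 0.12]
```

Request:
send_rows(increments=[0, 0, -0.01, 0.01, 0.12, 0, 0, 0, 0, 0, 0, 0, 0, 0, 0, 0, 0, 0, 0, 0, 0])

```text
time: 17.93
position: [0.519, 0.0642, 0.0528]
tool_rot: [0.749, 0.663, -0.003, -0.0]
ft_force: [-3.3, -13.6, 2.4]
grip_width: 0.0006
grip_force: 6.9
```

Request:
send_rows(increments=[0, 0, -0.005, 0.01, 0.07, 0, 0, 0, 0, 0, 0, 0, 0, 0, 0, 0, 0, 0, 0, 0, 0])

```text
time: 18.18
position: [0.519, 0.0645, 0.0528]
tool_rot: [0.75, 0.661, -0.003, -0.0]
ft_force: [-4.1, -16.0, 2.6]
grip_width: 0.0005
grip_force: 7.7
```

```bash
python3 arc.py 0.02 1
```

```text
pos [0.51895849 0.06452036 0.05276954] yaw 82.76675612404425 r 57.81442546211513 ang -172.6665600072574 F [ -4.08051899 -15.96398535   2.58310266] back 15.31255006373982
[0.01 0.12]
```

About 15.5 N. Hold for a good second.

Request:
send_rows(increments=[0, 0, 0, 0, 0, 0, 0, 0, 0, 0, 0, 0, 0, 0, 0, 0, 0, 0, 0, 0, 0, 0, 0, 0, 0, 0, 0, 0, 0, 0, 0, 0, 0, 0, 0, 0, 0, 0, 0, 0, 0, 0, 0, 0, 0, 0, 0, 0, 0, 0, 0, 0, 0, 0, 0, 0])

```text
time: 18.85
position: [0.5189, 0.0645, 0.0528]
tool_rot: [0.75, 0.661, -0.003, -0.0]
ft_force: [-3.2, -14.3, 2.5]
grip_width: 0.0003
grip_force: 7.7
```

Request:
send_rows(increments=[0, 0, 0, 0, 0, 0, 0, 0, 0, 0, 0, 0, 0, 0, 0, 0, 0, 0, 0, 0, 0, 0, 0, 0, 0, 0, 0, 0, 0, 0, 0, 0, 0, 0, 0, 0, 0, 0, 0, 0, 0, 0, 0, 0, 0, 0, 0, 0, 0])

```text
time: 19.43
position: [0.519, 0.0645, 0.0528]
tool_rot: [0.75, 0.661, -0.003, -0.0]
ft_force: [-3.9, -14.7, 2.2]
grip_width: 0.0005
grip_force: 7.7
```

Request:
send_rows(increments=[0, 0, 0, 0, -0.3, 0, 0, 0, 0, 0, 0, -0.6, 0, 0, 0, 0, 0, 0, -0.8, 0, 0, 0, 0, 0, 0, 0, 2, 0, 0, 0, 0, 0, 0, 3.5, 0, 0, 0, 0, 0, 0, 4, 0, 0, 0, 0, 0, 0, 4, 0, 0, 0, 0, 1.0, -0.8, 4, 0, 0, 0, 0, 2.0, -0.8, 2, 0, 0, 0, 0, 2.0, -0.8, 2, 0, 0, 0, 0, 0, 0, 0, 0, 0, 0, 0, 0, 0, 0, 0, 0, 0, 0, 0, 0, 0, 0])

```text
time: 20.52
position: [0.5691, 0.0268, 0.2664]
tool_rot: [0.752, 0.66, -0.001, -0.002]
ft_force: [-0.5, -0.2, -1.4]
grip_width: 0.0003
grip_force: 0.0
```

```bash
python3 - <<'E'
from h import *
c=cam('wrist');save(c,'w6.png',(140,10,280,225),2.8)
o=robot.get_obs();p=o['position'];print(p,o['ft_force'])
W=pts(c);z=W[...,2]
B=np.array([.5763,.0719]);d=W[...,:2]-B;rr=np.hypot(d[...,0],d[...,1])
for nm,lo,hi,mx in(('key',.066,.0765,.11),('head',.0775,.086,.03),('grip',.088,.102,.08)):
  m=(rr<mx)&(z>lo)&(z<hi);m[235:]=0
  if m.sum()>15:
    P=W[m];print(nm,m.sum(),P.mean(0),cv2.minAreaRect((P[:,:2]*1000).astype(np.float32)))
m=(rr>.036)&(rr<.067)&(z>.050)&(z<.0605);m[235:]=0;P=d[m];print(m.sum(),np.degrees(np.arctan2(P[:,1].mean(),P[:,0].mean())))
E
```

```text
[0.56856301 0.02698298 0.26592619] [-0.72238048 -0.64235516 -0.51841368]
key 2425 [0.59306126 0.06633594 0.07105498] ((604.0757446289062, 61.23823547363281), (47.982276916503906, 107.79136657714844), 69.06150817871094)
head 579 [0.57670431 0.07201209 0.08054013] ((583.97119140625, 68.956787109375), (24.100500106811523, 40.52121353149414), 65.20140075683594)
grip 501 [0.61225435 0.05866287 0.0964312 ] ((612.5960083007812, 58.28487777709961), (14.125654220581055, 30.197704315185547), 69.57059478759766)
296 173.3166834336377
```

View pics/w6.png

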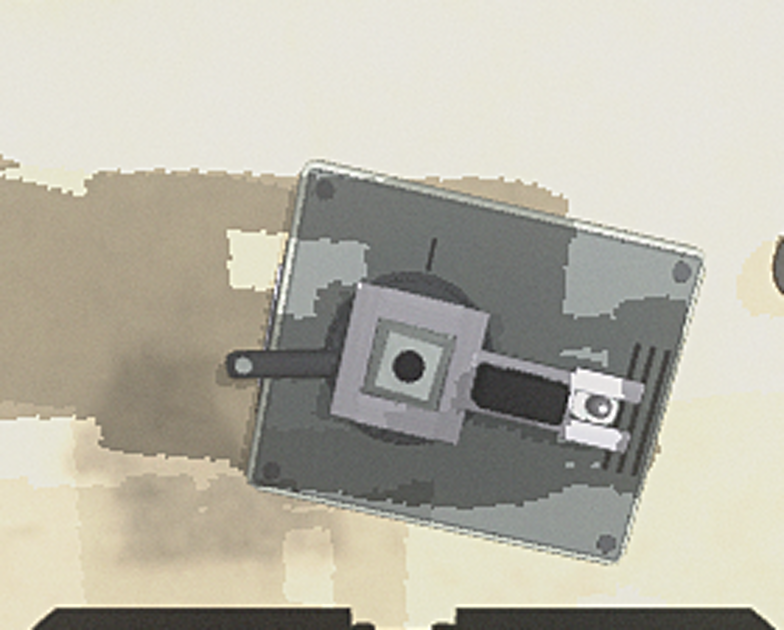

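The last picture shows the key still fitted: its top is at 71 mm, the head shows through the hole at (409,365), and the pin stands in the fork at (598,406). It has turned only about 1°. The lever stands firm at (290,363), world angle 173°. Nothing else has been disturbed, so I'll hand in.

```bash
python3 -c "
from rig import robot
print(robot.hand_in())"
```

```text
the job is handed in; nothing more can be done
None
```

The job is handed in, with no verdict returned: the key sits fully down over the square head and post, and the lock ring was pushed until firm and held at about 15 N for over a second (highest reading about 16.5 N). In the last wrist view the key was still fitted and within about 1° of its mark.

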